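# Fetch the weighing dish from behind the reagent bottles

## Task

The lidded porcelain dish at the back of the bottle tray is boxed in by three plastic bottles and is needed on the balance. First stand all three bottles upright on the green mat, only then move the dish to the middle of the balance pan, and then put every bottle back upright on the very spot in the tray where it stood at the start. Set things down rather than dropping or tipping them, and leave the beaker, the test-tube rack and the forceps where they are.

Things in the scene. Friction and masses are not known exactly. Their poses are not given: they have to be found in the camera images.
- caddy: Fixed grey bottle tray, 190 mm along x, 220 mm along y, floor 6 mm thick, rim 5 mm thick, 14 mm high. Origin: centre of its underside; +x is its back, away from the robot. Rings printed on its floor, in its frame: for the dish at (24, 0) mm, for bottles at (-40, 0), (24, 64) and (24, -64) mm. Place and yaw vary; which bottle stands on which ring varies; each is within 3 mm of its ring's centre.
- mat: Fixed green cutting mat with white grid lines, 250 mm along its x, 160 mm along its y, 3 mm thick, empty at the start: the side area. Origin: centre of its underside. It lies to the left or to the right of the tray, the balance on the other side.
- pan (a point): Centre of the upper face of the round steel pan (110 mm diameter) of the fixed white laboratory balance, 64 mm above the bench. Axes: those of the balance, whose housing is 200 mm along x, 160 mm along y and 52 mm high, its centre 20 mm to -x of this point, with a dark display near its -x edge.
- round_bottle: Tall white plastic bottle with a round body of 54 mm diameter, up to 86 mm, then a shoulder; blue round cap 36 mm in diameter from 102 to 126 mm above its base (its top). About 0.16 kg. Origin: centre of its base, z up. Stands on the tray floor at the start.
- square_bottle: White plastic bottle with a square body 52 x 52 mm, up to 82 mm, then a shoulder; blue round cap 42 mm in diameter from 92 to 116 mm above its base (its top). About 0.20 kg. Origin: centre of its base, z up, x and y square to the sides. Stands on the tray floor at the start.
- flask: White plastic conical flask, base 66 mm in diameter, narrowing to a 25 mm neck at 74 mm; blue round cap 30 mm in diameter from 88 to 112 mm above its base (its top). About 0.14 kg. Origin: centre of its base, z up. Stands on the tray floor at the start.
- dish: Low white porcelain weighing dish with its lid fixed on: round, 46 mm in diameter up to 26 mm, lid 49 mm in diameter from 26 to 31 mm, small knob (12 mm in diameter) up to 40 mm. About 0.07 kg. Origin: centre of its base, z up. Stands on the tray's dish ring, with a bottle in front, left and right of it, too near for the fingers and the gripper's body.
- beaker: Bystander: glass beaker, 68 mm in diameter, 85 mm high, beyond the tray. Origin: centre of its base.
- tube_rack: Bystander: white wire test-tube rack, 64 mm along its x, 144 mm along its y, 70 mm high, tubes up to 105 mm, beyond the tray. Origin: centre of its underside.
- forceps: Bystander: steel forceps 130 mm long, 20 mm wide, about 8 mm high, lying on the bench between robot and tray. Origin: at its middle, on the bench; x along its length.
There are look-alikes about, which are no part of the job. What is meant by the dish is not pink or yellow, and is the smaller of those in its own colour.

How it is judged (in metres and radians):
On the way, in this order (a step that is already met when the one before it is completed fails the run):
1. all three bottles stand upright and released on the green mat, while the dish is still in its place in the tray (x of round_bottle in the frame of mat between -0.125 and 0.125 m and y of round_bottle in the frame of mat between -0.08 and 0.08 m and height (world z) of each of round_bottle, square_bottle, flask below 0.008 m and angle between each of round_bottle, square_bottle, flask's own z axis and vertical below 0.12 rad and contact force between each of round_bottle, square_bottle, flask and the fingers below 0.1 N and x of square_bottle in the frame of mat between -0.125 and 0.125 m and y of square_bottle in the frame of mat between -0.08 and 0.08 m and x of flask in the frame of mat between -0.125 and 0.125 m and y of flask in the frame of mat between -0.08 and 0.08 m and distance of dish from where it was at the start of the episode below 0.025 m), for 0.2 s.
2. the dish stands released on the middle of the balance pan, while the three bottles still stand on the mat (x of round_bottle in the frame of mat between -0.125 and 0.125 m and y of round_bottle in the frame of mat between -0.08 and 0.08 m and height (world z) of each of round_bottle, square_bottle, flask below 0.008 m and angle between each of round_bottle, square_bottle, flask, dish's own z axis and vertical below 0.12 rad and contact force between each of round_bottle, square_bottle, flask, dish and the fingers below 0.1 N and x of square_bottle in the frame of mat between -0.125 and 0.125 m and y of square_bottle in the frame of mat between -0.08 and 0.08 m and x of flask in the frame of mat between -0.125 and 0.125 m and y of flask in the frame of mat between -0.08 and 0.08 m and horizontal distance between dish and pan below 0.015 m and z of dish in the frame of pan between -0.005 and 0.005 m and linear speed of dish below 0.02 m/s), for 0.2 s.
At the end, for the whole second after the job is handed in: The dish stands upright, released and at rest on the balance pan, within 15 mm of its middle, and each of the three bottles stands upright, at rest, within 15 mm of where it stood at the start (horizontal distance between dish and pan below 0.015 m and z of dish in the frame of pan between -0.005 and 0.005 m and angle between each of dish, round_bottle, square_bottle, flask's own z axis and vertical below 0.12 rad and contact force between dish and the fingers below 0.1 N and linear speed of each of dish, round_bottle, square_bottle, flask below 0.02 m/s and distance of each of round_bottle, square_bottle, flask from where it was at the start of the episode below 0.015 m); the robot touches nothing.
It fails at once if a bottle or the dish is tipped (more than 35 degrees) (angle between any of round_bottle, square_bottle, flask, dish's own z axis and vertical above 0.61 rad).
It fails at once if a bottle or the dish is dropped (moves faster than 0.6 m/s while out of the fingers) ((contact force between round_bottle and the fingers below 0.01 N and linear speed of round_bottle above 0.6 m/s) or (contact force between square_bottle and the fingers below 0.01 N and linear speed of square_bottle above 0.6 m/s) or (contact force between flask and the fingers below 0.01 N and linear speed of flask above 0.6 m/s) or (contact force between dish and the fingers below 0.01 N and linear speed of dish above 0.6 m/s)).
It fails at once if the beaker, the test-tube rack or the forceps is moved by more than 30 mm (distance of any of beaker, tube_rack, forceps from where it was at the start of the episode above 0.03 m).
It also fails if it takes over 141 s, if anything falls off the work surface, if the arm or the gripper's body presses on something with over 40 N, if the wrist force passes 120 N, or if a joint passes its speed limit or range.

## Robot

A 6-joint arm with a two-finger parallel gripper is mounted at the origin on the work surface. World frame = base frame: x ahead of the robot, y to its left, z up, the work surface at z = 0. Lengths are in m, angles in degrees, forces in N, time in s.
With the tool pointing down it reaches from about 0.4 to 0.825 m from the base axis. Payload 7 kg.
Tool frame: the origin (TCP) lies midway between the tips of the shut fingers; the grasp point (between the pads) lies 19 mm behind it; z points along the fingers, x is the direction in which the jaws open and shut, and the axes are right-handed (so a half turn about z gives the same grasp; the last joint's range is limited). The gripper opens to 88 mm and grips with 3 to 60 N. Pads are 19 mm wide; open, the fingers measure 130 mm over their backs; the gripper's body (78 mm by 193 mm) begins 47 mm behind the grasp point.
Start: joints at [-53.279, 20.546, 0.682, 0, -70.136, -16.507], TCP at [0.233, -0.633, 0.227] pointing down, gripper open.
Joint ranges: [-176.03, 176.03], [-82.01, 121.73], [-58.28, 71.71], [-173.87, 95.51], [-174.79, -0.11], [-173.66, 173.66]. Speed limits (degrees/s): [136.94, 136.94, 172.46, 180, 180, 180].

## Interface

Orientations are given as [roll, pitch, yaw] about the fixed x, y, z axes, in that order (R = Rz(yaw) Ry(pitch) Rx(roll)).
In Python, from plant import * gives the robot as it stands. The module is installed in compiled form; this text tells all that it offers.
- The arm moves only by the shell command python3 -m pendant 'ROWS' [OPENING]. ROWS is JSON, a list that holds one entry, the list of rows, each a list of 6 numbers: the shift along the world's x, y, z in mm, then the turn, a rotation vector about the world's x, y, z in degrees. A call has 1 to 10 rows; each row is the pose to reach, as a shift and turn from the pose commanded when the call began; what a row does not reach only later rows make up. A row lasts 1/8 s, in which the tool goes at most 62.5 mm and 10.7 degrees, less where a joint would pass 70% of its speed; a pose out of reach is approached as far as the arm can. A call with a gripper value outside its range is refused whole. OPENING is the closure, from -1 (fully open) to 1 (shut), set as the call begins (- or left out, the last holds). The fingers move at their own pace and stop on an object; the grip force is fixed at half the most. Time passes only in rows, so rows that repeat a pose let the fingers close. It gives the time, the measured TCP pose, the force and the opening at its end, in the units of the state.
- get_obs(): the state, without advancing time (a new reading comes with each control period).
- snapshot(name): name is "side" or "top"; returns a dict with "pixels" (384x512x3 uint8, red, green, blue), "depth" (384x512 float32, m along the optical axis (not along the pixel's ray), 0 where there is no reading), "fx", "fy", "cx", "cy" (pixels), "pose" (4x4, takes a point from camera to world coordinates). Camera axes: x right, y down, z forward; pixel columns grow to the right and rows downward; lengths in m; the calibration is good to about 2 mm. A picture is of the moment at which its call begins.
- close_job(): hands the job in, once; it reports no verdict.
The state is a dict: "clock": time; "joint_pos": joint angles; "qvel": joint speeds; "tau": joint torques, N m; "tool_pos": TCP position; "orientation": TCP orientation; "force": force on the tool from outside, world axes, zero at the start; "moment": the same for the moment, N m; "opening": finger opening in m.
Only numpy, scipy, OpenCV 4.12 (cv2) and the standard library are available. Lean on these libraries where they do the work, as an engineer would, in place of code of your own. Each camera call takes 0.05 s, during which the arm holds its last target. There are 200 camera calls.

## Working session

There is one attempt and no reset: what is moved stays moved. The work goes in short steps, Python scripts to look and compute and a shell command to move; the robot and the scene stay as the last step left them, time stands still between calls to the robot, and variables do not carry over. Pictures are saved under pics/ and viewed, about 12 in all and at most 16, crops included, and the job is handed in when it is done.

```bash
mkdir -p pics; cat > h.py <<'E'
from plant import *
import numpy as np, cv2
def snap(n,f=None):
    s=snapshot(n)
    if f: cv2.imwrite('pics/'+f,s['pixels'][:,:,::-1])
    return s
def ray(s,u,v,z):
    P=s['pose'];d=P[:3,:3]@np.array([(u-s['cx'])/s['fx'],(v-s['cy'])/s['fy'],1]);o=P[:3,3]
    return o+d*(z-o[2])/d[2]
def cloud(s):
    v,u=np.mgrid[:384,:512];D=s['depth']
    p=np.stack([(u-s['cx'])/s['fx']*D,(v-s['cy'])/s['fy']*D,D],-1)
    return p@s['pose'][:3,:3].T+s['pose'][:3,3]
E
python3 - <<'E'
from h import *
for n in('top','side'):
    s=snap(n,n+'0.png');print(n,s['pose'].round(3).tolist(),s['fx'],s['cx'],s['cy'])
    np.savez(n+'0.npz',**s)
print(get_obs())
E
```

```text
top [[-0.017, -0.997, 0.07, 0.497], [-1.0, 0.018, 0.011, 0.007], [-0.012, -0.07, -0.998, 1.056], [0.0, 0.0, 0.0, 1.0]] 390.46948595225535 249.42112616330726 192.42518514791348
side [[-0.911, -0.264, 0.316, 0.202], [-0.411, 0.623, -0.665, 0.743], [-0.021, -0.736, -0.676, 0.825], [0.0, 0.0, 0.0, 1.0]] 490.0018424072519 253.86498553059792 196.59885087052425
{'clock': 0.1, 'joint_pos': array([-5.32789823e+01,  2.05864630e+01,  6.38356568e-01, -1.59568586e-02,
       -7.01367132e+01, -1.65082498e+01]), 'qvel': array([-0.0025243 , -0.18256048,  0.12441702, -0.02553136, -0.01015902,
        0.05780342]), 'tau': array([-2.41946298e-03, -5.84163380e+01,  2.93753332e+01,  7.01557606e+00,
        1.01851291e-02, -3.82540532e-05]), 'tool_pos': array([ 0.23304031, -0.63302182,  0.22572672]), 'orientation': array([-1.79990279e+02, -8.55860587e-02,  1.10207328e+02]), 'force': array([-0.1162183 ,  0.5445033 , -1.34177465]), 'moment': array([-0.00892589,  0.02377623, -0.03849232]), 'opening': 0.08788216921543243}
```

View pics/top0.png

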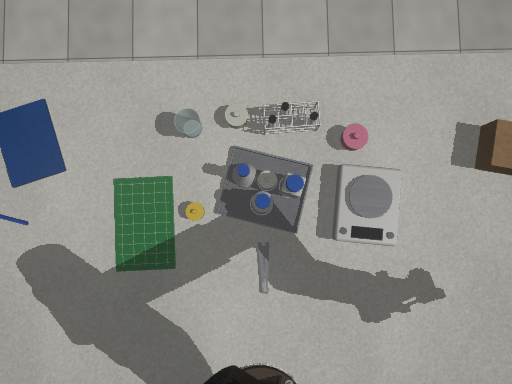

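View pics/side0.png

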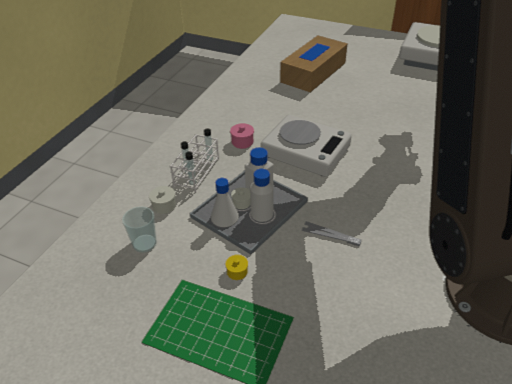

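Top view: the dish candidates are (267,180) in the tray, small and white; (236,115), a larger white one outside the tray; the yellow one at (195,211); and the pink one at (355,137). The one in the tray fits: it is the smaller of the white pair and sits on the dish ring. Bottle caps are at (243,171), (262,202) and (294,183), the mat is on the left and the balance on the right. I'll confirm with an enlarged crop and measure.

```bash
cat > m.py <<'E'
from h import *
def load(n): return dict(np.load(n+'0.npz'))
def blobs(s,lo,hi,a=20,roi=None):
    h=cv2.cvtColor(s['pixels'],cv2.COLOR_RGB2HSV);m=cv2.inRange(h,lo,hi)
    if roi: k=np.zeros_like(m);k[roi[1]:roi[3],roi[0]:roi[2]]=255;m&=k
    c,_=cv2.findContours(m,cv2.RETR_EXTERNAL,cv2.CHAIN_APPROX_NONE)
    return m,[x for x in c if cv2.contourArea(x)>a]
E
python3 - <<'E'
from m import *
t=load('top');s=load('side');C=cloud(t)
cv2.imwrite('pics/crop.png',cv2.resize(t['pixels'][135:250,185:325,::-1],None,fx=5.5,fy=5,interpolation=cv2.INTER_CUBIC)[:, :770])
for n,im,roi in(('top',t,(205,140,330,240)),('side',s,(180,140,320,240))):
    m,c=blobs(im,(105,120,60),(125,255,255),10,roi)
    for x in c:
        (u,v),r=cv2.minEnclosingCircle(x);mm=np.zeros_like(m);cv2.drawContours(mm,[x],-1,255,-1)
        P=cloud(im)[(mm>0)&(im['depth']>0)];zt=np.percentile(P[:,2],90)
        T=P[P[:,2]>zt-.006];print(n,(u,v),r,'ztop',zt,T[:,:2].mean(0),(T[:,:2].max(0)+T[:,:2].min(0))/2,np.ptp(T[:,:2],axis=0),len(T))
m,c=blobs(t,(55,80,30),(80,255,255),500)
for x in c:
    (u,v),wh,a=cv2.minAreaRect(x);b=cv2.boxPoints(((u,v),wh,a));w=np.array([ray(t,*p,.003) for p in b]);print('mat',ray(t,u,v,.003),w.round(4).tolist())
# balance/dish/plateau clouds
v,u=np.mgrid[:384,:512]
R=(u>325)&(u<410)&(v>155)&(v<255)
for lo,hi in((.045,.058),(.059,.07)):
    q=R&(C[...,2]>lo)&(C[...,2]<hi);x=C[q][:,:2];r=cv2.minAreaRect((x*1000).astype(np.float32));print('bal',lo,r,cv2.minEnclosingCircle((x*1000).astype(np.float32)),C[q][:,2].mean())
E
```

```text
top (262.5, 200.5) 7.382511615753174 ztop 0.13387848375939224 [ 0.54170472 -0.01315291] [ 0.54172712 -0.01325891] [0.03113725 0.03110975] 166
top (294.4707946777344, 182.8065643310547) 8.567347526550293 ztop 0.1243189868117579 [ 0.58404469 -0.0912888 ] [ 0.58300944 -0.09211944] [0.03886528 0.03877362] 213
top (243.06817626953125, 169.61363220214844) 5.982605934143066 ztop 0.11965705072201327 [0.61809784 0.03207152] [0.61852072 0.03221923] [0.02731387 0.02455044] 111
side (221.8333282470703, 185.5) 7.720925807952881 ztop 0.11873799955753675 [0.61727957 0.0328314 ] [0.61789619 0.03181728] [0.02734657 0.02847993] 98
side (261.44287109375, 177.12857055664062) 9.038805961608887 ztop 0.13275542470418916 [ 0.54168464 -0.01240231] [ 0.54236032 -0.01463096] [0.03398833 0.03819712] 145
side (258.5, 156.0) 9.60478687286377 ztop 0.12293643636065897 [ 0.58293497 -0.09021786] [ 0.58283902 -0.09204603] [0.03720645 0.04362004] 159
mat [0.49252415 0.30482548 0.003     ] [[0.6179, 0.389, 0.003], [0.6195, 0.2284, 0.003], [0.3694, 0.2222, 0.003], [0.3675, 0.3801, 0.003]]
bal 0.045 ((531.3651123046875, -285.82427978515625), (160.27474975585938, 199.4774627685547), 83.48622131347656) ((531.0692138671875, -286.423583984375), 123.45113372802734) 0.05170893211658158
bal 0.059 ((528.1322631835938, -283.3482666015625), (109.05876159667969, 156.57334899902344), 76.7277603149414) ((528.2451782226562, -268.7082214355469), 85.15148162841797) 0.06379520611532154
```

View pics/crop.png

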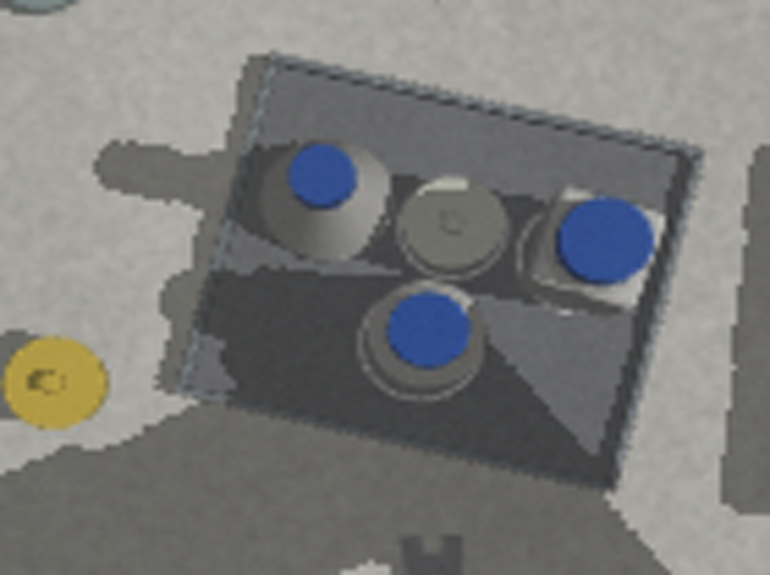

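The crop confirms it: the dish (crop 452,225; white with a knob) stands between the flask (left, cap at 322,176), the round bottle (front, 428,330) and the square bottle (right, 606,240). Next I'll refine the pan and dish positions.

```bash
python3 - <<'E'
from m import *
t=load('top');C=cloud(t);v,u=np.mgrid[:384,:512]
q=(u>335)&(u<405)&(v>165)&(v<222)&(C[...,2]>.060)&(C[...,2]<.07)
x=(C[q][:,:2]*1000).astype(np.float32);print('pan',cv2.minEnclosingCircle(x),x.mean(0),cv2.fitEllipse(cv2.convexHull(x)))
q=(u>255)&(u<280)&(v>168)&(v<193)&(C[...,2]>.031)&(C[...,2]<.048)
x=(C[q][:,:2]*1000).astype(np.float32);print('dish',cv2.minEnclosingCircle(x),x.mean(0),C[q][:,2].max(),np.median(C[q][:,2]))
o=get_obs();print(o['tool_pos'],o['orientation'])
for n,p in dict(flask=(.618,.032),round=(.5417,-.0132),square=(.583,-.0915)).items(): print(n,((np.array(p)-o['tool_pos'][:2])*1000).round(1))
E
```

```text
pan ((551.3407592773438, -288.68218994140625), 54.939605712890625) [ 551.29065 -288.70724] ((551.4310302734375, -288.72991943359375), (108.42707824707031, 109.16266632080078), 11.479496955871582)
dish ((602.48583984375, -28.10340118408203), 24.193111419677734) [602.2039   -27.873453] 0.04744288009331443 0.037167758293479625
[ 0.23304031 -0.63302182  0.22572672] [-1.79990279e+02 -8.55860587e-02  1.10207328e+02]
flask [385. 665.]
round [308.7 619.8]
square [350.  541.5]
```

```bash
python3 -m pendant '[[[20,35,0,0,0,7],[45,80,0,0,0,14],[75,130,0,0,0,21],[105,185,0,0,0,28],[135,240,0,0,0,35],[165,290,0,0,0,42],[195,340,0,0,0,49],[225,390,0,0,0,55],[255,440,0,0,0,55],[285,490,0,0,0,55]]]' -1; python3 -m pendant '[[[30,50,0,0,0,0],[60,105,0,0,0,0],[85,150,0,0,0,0],[100,175,0,0,0,0],[100,175,0,0,0,0],[100,175,0,0,0,0]]]'
```

```text
clock: 1.35
tool_pos: [0.5187, -0.1415, 0.2265]
orientation: [180.0, -0.0, 165.2]
force: [1.1, -0.6, 0.4]
opening: 0.0876
clock: 2.1
tool_pos: [0.6177, 0.031, 0.2262]
orientation: [-180.0, -0.0, 165.2]
force: [0.4, -0.4, -0.1]
opening: 0.0877
```

```bash
python3 -m pendant '[[[0,1,-25,0,0,0],[0,1,-60,0,0,0],[0,1,-95,0,0,0],[0,1,-120,0,0,0],[0,1,-132,0,0,0],[0,1,-138,0,0,0],[0,1,-138,0,0,0],[0,1,-138,0,0,0]]]' && python3 -m pendant '[[[0,0,0,0,0,0],[0,0,0,0,0,0],[0,0,0,0,0,0],[0,0,0,0,0,0],[0,0,0,0,0,0],[0,0,0,0,0,0],[0,0,0,0,0,0],[0,0,0,0,0,0],[0,0,0,0,0,0],[0,0,0,0,0,0]]]' 1
```

```text
clock: 3.1
tool_pos: [0.6188, 0.0327, 0.0896]
orientation: [180.0, 0.1, 165.2]
force: [0.5, 0.7, -1.1]
opening: 0.0879
clock: 4.35
tool_pos: [0.6182, 0.0326, 0.0885]
orientation: [-180.0, -0.0, 165.2]
force: [1.0, -0.4, -0.5]
opening: 0.0295
```

```bash
python3 -m pendant '[[[0,0,10,0,0,0],[0,0,30,0,0,0],[0,0,55,0,0,0],[0,0,75,0,0,0],[-5,12,80,0,0,0],[-15,37,80,0,0,0],[-30,75,80,0,0,0],[-45,115,80,0,0,0],[-60,155,80,0,0,0],[-75,195,80,0,0,0]]]' && python3 -m pendant '[[[-15,40,0,0,0,0],[-30,75,0,0,0,0],[-40,100,0,0,0,0],[-46,113,-5,0,0,0],[-48,118,-25,0,0,0],[-48,118,-50,0,0,0],[-48,118,-68,0,0,0],[-48,118,-77,0,0,0],[-48,118,-80,0,0,0],[-48,118,-80,0,0,0]]]'
```

```text
clock: 5.6
tool_pos: [0.5418, 0.2292, 0.1682]
orientation: [-180.0, -0.0, 165.2]
force: [0.5, 0.0, -1.5]
opening: 0.0291
clock: 6.85
tool_pos: [0.4954, 0.3457, 0.0889]
orientation: [180.0, 0.0, 165.2]
force: [-0.2, -0.2, -1.1]
opening: 0.0296
```

```bash
python3 - <<'E'
from h import *
snap('side','s1.png');print(get_obs()['tool_pos'],get_obs()['force'],get_obs()['opening'])
E
```

```text
[0.4955138  0.34577122 0.08917266] [ 0.58092162 -0.10924032 -0.9759416 ] 0.029246568449307127
```

View pics/s1.png

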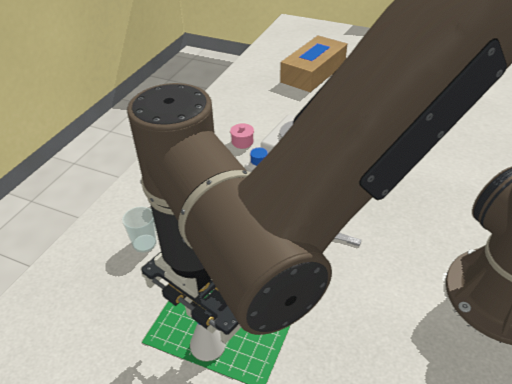

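The flask is held upright over the mat (about pixel 208,345), 3 mm above it. I'll lower and release it.

```bash
python3 -m pendant '[[[0,0,-2,0,0,0],[0,0,-3,0,0,0],[0,0,-3,0,0,0],[0,0,-3,0,0,0]]]' && python3 -m pendant '[[[0,0,0,0,0,0],[0,0,0,0,0,0],[0,0,0,0,0,0],[0,0,0,0,0,0],[0,0,10,0,0,0],[0,0,30,0,0,0],[0,0,60,0,0,0],[0,0,90,0,0,0],[0,0,90,0,0,0]]]' -1
```

```text
clock: 7.4
tool_pos: [0.4952, 0.3456, 0.0856]
orientation: [180.0, 0.0, 165.2]
force: [0.1, -0.2, -1.8]
opening: 0.0295
clock: 8.52
tool_pos: [0.4965, 0.3468, 0.1792]
orientation: [179.7, 0.2, 165.2]
force: [0.0, 0.4, 0.0]
opening: 0.0875
```

```bash
python3 -m pendant '[[[4,-30,0,0,0,0],[10,-75,0,0,0,0],[17,-125,0,0,0,0],[23,-175,0,0,0,0],[30,-225,0,0,0,0],[36,-275,0,0,0,0],[42,-320,0,0,0,0],[46,-350,0,0,0,0],[47,-358,0,0,0,0],[47,-358,0,0,0,0]]]' && python3 - <<'E'
from h import *
t=snap('top','t1.png')
E
```

```text
clock: 9.78
tool_pos: [0.5421, -0.0126, 0.1754]
orientation: [-180.0, -0.0, 165.2]
force: [-0.2, 0.7, 0.6]
opening: 0.0875
```

```bash
python3 -m pendant '[[[0,0,-15,0,0,0],[0,0,-40,0,0,0],[0,0,-60,0,0,0],[0,0,-71,0,0,0],[0,0,-75,0,0,0],[0,0,-75,0,0,0],[0,0,-75,0,0,0]]]' && python3 -m pendant '[[[0,0,0,0,0,0],[0,0,0,0,0,0],[0,0,0,0,0,0],[0,0,0,0,0,0],[0,0,0,0,0,0],[0,0,0,0,0,0],[0,0,0,0,0,0],[0,0,0,0,0,0],[0,0,0,0,0,0]]]' 1
```

```text
clock: 10.7
tool_pos: [0.5427, -0.0122, 0.1012]
orientation: [180.0, 0.1, 165.2]
force: [-0.2, -0.4, 0.8]
opening: 0.0879
clock: 11.82
tool_pos: [0.5423, -0.0124, 0.1006]
orientation: [180.0, 0.0, 165.2]
force: [0.4, -0.1, 0.1]
opening: 0.0352
```

```bash
python3 -m pendant '[[[0,0,10,0,0,0],[0,0,30,0,0,0],[0,0,55,0,0,0],[-4,8,70,0,0,0],[-15,32,70,0,0,0],[-30,68,70,0,0,0],[-46,105,70,0,0,0],[-62,142,70,0,0,0],[-78,178,70,0,0,0],[-94,214,70,0,0,0]]]' && python3 -m pendant '[[[-14,32,0,0,0,0],[-23,52,0,0,0,0],[-28,62,-5,0,0,0],[-28,63,-25,0,0,0],[-28,63,-48,0,0,0],[-28,63,-62,0,0,0],[-28,63,-70,0,0,0],[-28,63,-73,0,0,0],[-28,63,-73,0,0,0],[-28,63,-73,0,0,0]]]'
```

```text
clock: 13.08
tool_pos: [0.447, 0.2029, 0.1708]
orientation: [180.0, -0.0, 165.2]
force: [0.6, -0.0, -0.8]
opening: 0.0356
clock: 14.32
tool_pos: [0.4204, 0.2648, 0.098]
orientation: [180.0, 0.0, 165.2]
force: [0.5, 0.9, -0.9]
opening: 0.0353
```

```bash
python3 -m pendant '[[[0,0,0,0,0,0],[0,0,0,0,0,0],[0,0,0,0,0,0],[0,0,0,0,0,0],[0,0,10,0,0,0],[0,0,30,0,0,0],[0,0,60,0,0,0],[0,0,85,0,0,0],[0,0,85,0,0,0]]]' -1
```

```text
clock: 15.45
tool_pos: [0.4212, 0.2656, 0.1853]
orientation: [179.8, 0.1, 165.2]
force: [0.3, 0.2, -0.6]
opening: 0.0878
```

```bash
python3 -m pendant '[[[12,-27,0,0,0,0],[33,-72,0,0,0,0],[55,-120,0,0,0,0],[77,-168,0,0,0,0],[99,-216,0,0,0,0],[121,-264,0,0,0,0],[143,-312,0,0,0,0],[158,-345,0,0,0,0],[163,-356,0,0,0,0],[163,-356,0,0,0,0]]]' && python3 -m pendant '[[[0,0,-15,0,0,0],[0,0,-45,0,0,0],[0,0,-70,0,0,0],[0,0,-83,0,0,0],[0,0,-88,0,0,0],[0,0,-88,0,0,0],[0,0,-88,0,0,0]]]' && python3 -m pendant '[[[0,0,0,0,0,0],[0,0,0,0,0,0],[0,0,0,0,0,0],[0,0,0,0,0,0],[0,0,0,0,0,0],[0,0,0,0,0,0],[0,0,0,0,0,0],[0,0,0,0,0,0],[0,0,0,0,0,0]]]' 1
```

```text
clock: 16.7
tool_pos: [0.5829, -0.0918, 0.182]
orientation: [-180.0, -0.1, 165.1]
force: [1.0, 0.4, 0.1]
opening: 0.0875
clock: 17.58
tool_pos: [0.5838, -0.0913, 0.0955]
orientation: [180.0, 0.1, 165.2]
force: [-0.3, 0.6, -0.4]
opening: 0.0879
clock: 18.7
tool_pos: [0.5834, -0.0914, 0.0946]
orientation: [180.0, 0.0, 165.2]
force: [1.1, 0.7, -1.0]
opening: 0.0414
```

```bash
python3 -m pendant '[[[0,0,10,0,0,0],[0,0,30,0,0,0],[0,0,55,0,0,0],[0,8,75,0,0,0],[-1,32,75,0,0,0],[-2,70,75,0,0,0],[-4,110,75,0,0,0],[-5,150,75,0,0,0],[-7,190,75,0,0,0],[-8,230,75,0,0,0]]]' && python3 -m pendant '[[[-1,40,0,0,0,0],[-3,80,0,0,0,0],[-4,105,0,0,0,0],[-5,120,-5,0,0,0],[-5,126,-25,0,0,0],[-5,126,-50,0,0,0],[-5,126,-68,0,0,0],[-5,126,-76,0,0,0],[-5,126,-78,0,0,0],[-5,126,-78,0,0,0]]]' && python3 -m pendant '[[[0,0,0,0,0,0],[0,0,0,0,0,0]]]'
```

```text
clock: 19.95
tool_pos: [0.5745, 0.1397, 0.1699]
orientation: [-180.0, -0.0, 165.2]
force: [0.4, 0.2, -2.0]
opening: 0.0414
clock: 21.2
tool_pos: [0.5706, 0.2647, 0.0922]
orientation: [180.0, 0.0, 165.2]
force: [0.6, -0.1, -1.9]
opening: 0.0414
clock: 21.45
tool_pos: [0.5704, 0.2648, 0.092]
orientation: [180.0, 0.0, 165.2]
force: [0.1, -1.0, -2.8]
opening: 0.0418
```

```bash
python3 -m pendant '[[[0,0,0,0,0,0],[0,0,0,0,0,0],[0,0,0,0,0,0],[0,0,0,0,0,0],[0,0,10,0,0,0],[0,0,30,0,0,0],[0,0,60,0,0,0],[0,0,90,0,0,0],[0,0,90,0,0,0]]]' -1 && python3 -m pendant '[[[0,-20,0,0,0,0],[0,-60,0,0,0,0],[0,-110,0,0,0,0],[0,-160,0,0,0,0],[0,-210,0,0,0,0],[0,-260,0,0,0,0],[0,-310,0,0,0,0],[0,-360,0,0,0,0],[0,-390,0,0,0,0],[0,-390,0,0,0,0]]]' && python3 - <<'E'
from m import *
t=snap('top');s=snap('side')
cv2.imwrite('pics/mat2.png',np.hstack([t['pixels'][140:290,90:330],s['pixels'][140:384,110:350][:150*0+244][:150*0+244][:244][:150] if 0 else cv2.resize(s['pixels'][140:384,110:350],(240,150))])[:,:,::-1].repeat(1,0))
C=cloud(t);v,u=np.mgrid[:384,:512]
q=(u>250)&(u<285)&(v>165)&(v<196)&(C[...,2]>.031)&(C[...,2]<.048)
x=(C[q][:,:2]*1000).astype(np.float32);print('dish',len(x), len(x) and cv2.minEnclosingCircle(x))
E
```

```text
clock: 22.58
tool_pos: [0.5717, 0.2655, 0.1853]
orientation: [179.8, 0.2, 165.2]
force: [-1.2, 0.5, 0.4]
opening: 0.0878
clock: 23.82
tool_pos: [0.5688, -0.128, 0.1807]
orientation: [-180.0, -0.1, 165.0]
force: [0.1, 1.2, -0.6]
opening: 0.0875
dish 0 0
```

View pics/mat2.png

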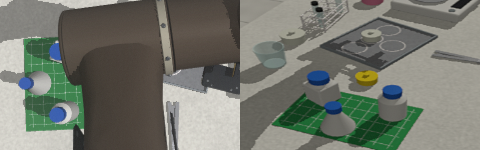

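All three bottles stand upright on the mat (side view 318,80; 334,110; 392,92 in the crop), and the dish is still on its ring. Next is the dish. I'll turn the jaws 45° so the fingers clear the tray's back rim.

```bash
python3 -m pendant '[[[6,20,0,0,0,-9],[14,45,0,0,0,-18],[22,70,0,0,0,-27],[29,90,0,0,0,-36],[32,97,0,0,0,-45],[32,97,-20,0,0,-45],[32,97,-50,0,0,-45],[32,97,-80,0,0,-45],[32,97,-80,0,0,-45],[32,97,-80,0,0,-45]]]' && python3 -m pendant '[[[0,0,-30,0,0,0],[0,0,-55,0,0,0],[0,0,-72,0,0,0],[0,0,-82,0,0,0],[0,0,-86,0,0,0],[0,0,-86,0,0,0],[0,0,-86,0,0,0]]]' && python3 -m pendant '[[[0,0,0,0,0,0],[0,0,0,0,0,0],[0,0,0,0,0,0],[0,0,0,0,0,0],[0,0,0,0,0,0],[0,0,0,0,0,0],[0,0,0,0,0,0],[0,0,0,0,0,0]]]' 1
```

```text
clock: 25.18
tool_pos: [0.6028, -0.0279, 0.1026]
orientation: [180.0, 0.0, 120.3]
force: [-0.0, 0.7, 0.6]
opening: 0.0878
clock: 26.05
tool_pos: [0.6027, -0.0283, 0.0162]
orientation: [179.9, 0.0, 120.2]
force: [0.5, -0.1, -0.0]
opening: 0.0874
clock: 27.05
tool_pos: [0.6022, -0.0284, 0.0156]
orientation: [180.0, 0.0, 120.2]
force: [-0.2, -0.5, 0.4]
opening: 0.0475
```

```bash
python3 -m pendant '[[[0,0,10,0,0,0],[0,0,30,0,0,0],[0,0,60,0,0,0],[-2,-8,90,0,0,0],[-6,-30,100,0,0,0],[-13,-65,100,0,0,0],[-21,-105,100,0,0,0],[-29,-145,100,0,0,0],[-37,-185,100,0,0,0],[-44,-222,100,0,0,0]]]' && python3 -m pendant '[[[-5,-25,0,0,0,0],[-7,-36,-2,0,0,0],[-7,-38,-10,0,0,0],[-7,-38,-22,0,0,0],[-7,-38,-31,0,0,0],[-7,-38,-36,0,0,0],[-7,-38,-36,0,0,0],[-7,-38,-36,0,0,0]]]' && python3 - <<'E'
from h import *
t=snap('top');s=snap('side')
print(get_obs()['tool_pos'],get_obs()['opening'])
cv2.imwrite('pics/d1.png',np.hstack([cv2.resize(i,(360,270)) for i in(t['pixels'][140:260,310:470],s['pixels'][80:230,210:410])])[:,:,::-1])
E
```

```text
clock: 28.3
tool_pos: [0.5568, -0.2524, 0.1151]
orientation: [-180.0, -0.0, 120.2]
force: [0.7, 0.0, -0.7]
opening: 0.0473
clock: 29.3
tool_pos: [0.5515, -0.2883, 0.0799]
orientation: [180.0, 0.0, 120.2]
force: [-0.2, 0.0, -0.3]
opening: 0.0477
[ 0.5515006  -0.28842752  0.07999748] 0.047742635232851556
```

View pics/d1.png

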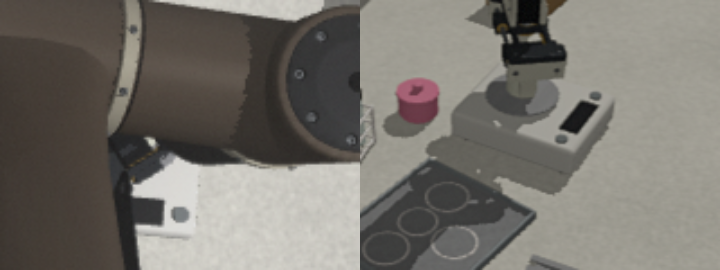

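The dish is held just above the middle of the pan (right crop 520,88). I'll lower it the last 6 mm.

```bash
python3 -m pendant '[[[0,0,-3,0,0,0],[0,0,-5,0,0,0],[0,0,-6,0,0,0],[0,0,-6,0,0,0],[0,0,-6,0,0,0]]]'
```

```text
clock: 30.02
tool_pos: [0.5511, -0.2884, 0.0736]
orientation: [-180.0, -0.0, 120.2]
force: [-0.1, 0.8, 1.0]
opening: 0.0475
```

```bash
python3 -m pendant '[[[0,0,0,0,0,0],[0,0,0,0,0,0],[0,0,0,0,0,0],[0,0,0,0,0,0],[0,0,10,0,0,0],[0,0,30,0,0,0],[0,0,60,0,0,0],[0,0,90,0,0,0],[0,0,109,0,0,0],[0,0,109,0,0,0]]]' -1 && python3 -m pendant '[[[1,25,0,0,0,9],[2,70,0,0,0,18],[4,115,0,0,0,27],[6,160,0,0,0,36],[8,205,0,0,0,45],[10,250,0,0,0,45],[12,295,0,0,0,45],[14,340,0,0,0,45],[16,370,0,0,0,45],[16,370,0,0,0,45]]]' && python3 - <<'E'
from m import *
t=snap('top');s=snap('side')
cv2.imwrite('pics/d2.png',np.hstack([cv2.resize(i,(360,270)) for i in(t['pixels'][140:260,310:470],s['pixels'][80:230,210:410])])[:,:,::-1])
C=cloud(t);v,u=np.mgrid[:384,:512]
q=(u>330)&(u<405)&(v>160)&(v<225)&(C[...,2]>.085)&(C[...,2]<.1)
x=(C[q][:,:2]*1000).astype(np.float32);print('dish',len(x),cv2.minEnclosingCircle(x),np.median(C[q][:,2]))
E
```

```text
clock: 31.28
tool_pos: [0.5523, -0.2888, 0.1851]
orientation: [179.8, 0.2, 120.2]
force: [0.2, 0.2, -0.0]
opening: 0.0879
clock: 32.52
tool_pos: [0.5669, 0.0834, 0.1818]
orientation: [-180.0, -0.1, 165.4]
force: [-0.9, -0.6, 0.2]
opening: 0.0877
dish 291 ((551.1376953125, -286.4810485839844), 24.348304748535156) 0.094857952925545
```

View pics/d2.png

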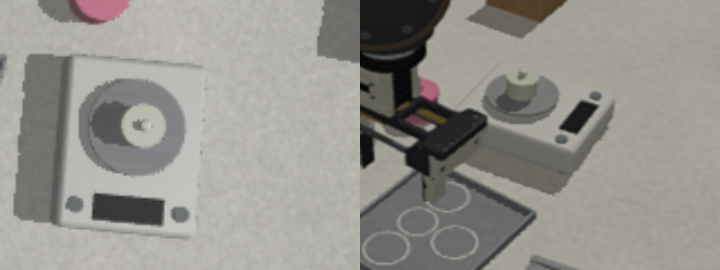

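The dish stands upright on the pan, with its centre about 2 mm from the pan's centre. Now the bottles go back in reverse order, square first.

```bash
python3 -m pendant '[[[0,25,0,0,0,0],[1,65,0,0,0,0],[2,110,0,0,0,0],[3,150,0,0,0,0],[3,176,0,0,0,0],[3,183,0,0,0,0],[3,183,0,0,0,0]]]' && python3 -m pendant '[[[0,0,-15,0,0,0],[0,0,-45,0,0,0],[0,0,-72,0,0,0],[0,0,-86,0,0,0],[0,0,-90,0,0,0],[0,0,-90,0,0,0],[0,0,-90,0,0,0]]]' && python3 -m pendant '[[[0,0,0,0,0,0],[0,0,0,0,0,0],[0,0,0,0,0,0],[0,0,0,0,0,0],[0,0,0,0,0,0],[0,0,0,0,0,0],[0,0,0,0,0,0],[0,0,0,0,0,0],[0,0,0,0,0,0]]]' 1
```

```text
clock: 33.5
tool_pos: [0.5701, 0.264, 0.1823]
orientation: [-180.0, -0.0, 165.2]
force: [-0.2, 0.5, -0.4]
opening: 0.0878
clock: 34.38
tool_pos: [0.5707, 0.2649, 0.0936]
orientation: [179.9, 0.1, 165.2]
force: [0.5, -0.6, -0.2]
opening: 0.0877
clock: 35.5
tool_pos: [0.5703, 0.2646, 0.0926]
orientation: [180.0, 0.0, 165.2]
force: [-0.2, -0.6, -0.4]
opening: 0.0414
```

```bash
python3 -m pendant '[[[0,0,10,0,0,0],[0,0,30,0,0,0],[0,0,55,0,0,0],[0,-8,75,0,0,0],[1,-32,75,0,0,0],[2,-70,75,0,0,0],[4,-110,75,0,0,0],[5,-150,75,0,0,0],[7,-190,75,0,0,0],[8,-230,75,0,0,0]]]' && python3 -m pendant '[[[1,-40,0,0,0,0],[3,-80,0,0,0,0],[4,-105,0,0,0,0],[5,-120,-3,0,0,0],[5,-126,-20,0,0,0],[5,-126,-45,0,0,0],[5,-126,-62,0,0,0],[5,-126,-70,0,0,0],[5,-126,-72,0,0,0],[5,-126,-72,0,0,0]]]' && python3 -m pendant '[[[0,0,0,0,0,0],[0,0,0,0,0,0]]]'
```

```text
clock: 36.75
tool_pos: [0.577, 0.0323, 0.1668]
orientation: [-180.0, -0.1, 165.2]
force: [0.5, 0.3, -2.2]
opening: 0.0415
clock: 38.0
tool_pos: [0.5836, -0.0912, 0.096]
orientation: [180.0, 0.0, 165.2]
force: [0.0, 0.5, -2.4]
opening: 0.0412
clock: 38.25
tool_pos: [0.5835, -0.0913, 0.0959]
orientation: [180.0, 0.0, 165.2]
force: [0.4, -0.1, -2.9]
opening: 0.0413
```

```bash
python3 -m pendant '[[[0,0,-1,0,0,0],[0,0,-1,0,0,0],[0,0,-1,0,0,0]]]' && python3 -m pendant '[[[0,0,0,0,0,0],[0,0,0,0,0,0],[0,0,0,0,0,0],[0,0,0,0,0,0],[0,0,10,0,0,0],[0,0,30,0,0,0],[0,0,60,0,0,0],[0,0,88,0,0,0],[0,0,88,0,0,0]]]' -1 && python3 -m pendant '[[[-12,27,0,0,0,0],[-33,72,0,0,0,0],[-55,120,0,0,0,0],[-77,168,0,0,0,0],[-99,216,0,0,0,0],[-121,264,0,0,0,0],[-143,312,0,0,0,0],[-158,345,0,0,0,0],[-163,356,0,0,0,0],[-163,356,0,0,0,0]]]'
```

```text
clock: 38.62
tool_pos: [0.5836, -0.0915, 0.0954]
orientation: [180.0, 0.1, 165.2]
force: [-1.6, 0.3, 6.0]
opening: 0.0413
clock: 39.75
tool_pos: [0.5848, -0.0914, 0.186]
orientation: [179.9, 0.3, 165.2]
force: [0.0, -0.5, -0.6]
opening: 0.0877
clock: 41.0
tool_pos: [0.4199, 0.2648, 0.1824]
orientation: [-180.0, -0.0, 165.3]
force: [0.6, 0.8, 0.2]
opening: 0.0876
```

```bash
python3 -m pendant '[[[0,0,-15,0,0,0],[0,0,-45,0,0,0],[0,0,-68,0,0,0],[0,0,-80,0,0,0],[0,0,-84,0,0,0],[0,0,-84,0,0,0],[0,0,-84,0,0,0]]]' && python3 -m pendant '[[[0,0,0,0,0,0],[0,0,0,0,0,0],[0,0,0,0,0,0],[0,0,0,0,0,0],[0,0,0,0,0,0],[0,0,0,0,0,0],[0,0,0,0,0,0],[0,0,0,0,0,0],[0,0,0,0,0,0]]]' 1
```

```text
clock: 41.88
tool_pos: [0.4206, 0.2649, 0.0993]
orientation: [179.9, 0.0, 165.2]
force: [-0.1, -0.1, 0.6]
opening: 0.0879
clock: 43.0
tool_pos: [0.4202, 0.2646, 0.0985]
orientation: [-180.0, 0.0, 165.2]
force: [-0.7, 0.1, 0.1]
opening: 0.0354
```

Now back to (0.542, -0.0125), a shift of (122, -277).

```bash
python3 -m pendant '[[[0,0,10,0,0,0],[0,0,30,0,0,0],[0,0,55,0,0,0],[4,-8,70,0,0,0],[15,-32,70,0,0,0],[30,-68,70,0,0,0],[46,-105,70,0,0,0],[62,-142,70,0,0,0],[78,-178,70,0,0,0],[94,-214,70,0,0,0]]]' && python3 -m pendant '[[[14,-32,0,0,0,0],[23,-52,0,0,0,0],[28,-62,-3,0,0,0],[28,-63,-20,0,0,0],[28,-63,-43,0,0,0],[28,-63,-58,0,0,0],[28,-63,-65,0,0,0],[28,-63,-67,0,0,0],[28,-63,-68,0,0,0],[28,-63,-68,0,0,0]]]' && python3 -m pendant '[[[0,0,0,0,0,0],[0,0,0,0,0,0]]]'
```

```text
clock: 44.25
tool_pos: [0.5144, 0.0488, 0.1687]
orientation: [180.0, -0.0, 165.2]
force: [1.0, 0.7, -0.9]
opening: 0.0355
clock: 45.5
tool_pos: [0.5424, -0.0123, 0.1015]
orientation: [180.0, 0.0, 165.2]
force: [-3.4, 0.6, 4.1]
opening: 0.0353
clock: 45.75
tool_pos: [0.5424, -0.0124, 0.1015]
orientation: [180.0, 0.0, 165.2]
force: [-3.4, 0.4, 6.2]
opening: 0.0353
```

```bash
python3 -m pendant '[[[0,0,0,0,0,0],[0,0,0,0,0,0],[0,0,0,0,0,0],[0,0,0,0,0,0],[0,0,10,0,0,0],[0,0,30,0,0,0],[0,0,60,0,0,0],[0,0,80,0,0,0],[0,0,80,0,0,0]]]' -1 && python3 -m pendant '[[[-4,30,0,0,0,0],[-10,75,0,0,0,0],[-17,125,0,0,0,0],[-23,175,0,0,0,0],[-30,225,0,0,0,0],[-36,275,0,0,0,0],[-42,320,0,0,0,0],[-46,350,0,0,0,0],[-47,358,0,0,0,0],[-47,358,0,0,0,0]]]'
```

```text
clock: 46.88
tool_pos: [0.5434, -0.0122, 0.183]
orientation: [179.9, 0.2, 165.2]
force: [0.1, 0.3, -0.1]
opening: 0.0877
clock: 48.12
tool_pos: [0.4949, 0.3454, 0.18]
orientation: [-179.9, -0.0, 165.2]
force: [-0.5, 0.6, -0.2]
opening: 0.0875
```

```bash
python3 -m pendant '[[[0,0,-20,0,0,0],[0,0,-50,0,0,0],[0,0,-76,0,0,0],[0,0,-90,0,0,0],[0,0,-94,0,0,0],[0,0,-94,0,0,0],[0,0,-94,0,0,0]]]' && python3 -m pendant '[[[0,0,0,0,0,0],[0,0,0,0,0,0],[0,0,0,0,0,0],[0,0,0,0,0,0],[0,0,0,0,0,0],[0,0,0,0,0,0],[0,0,0,0,0,0],[0,0,0,0,0,0],[0,0,0,0,0,0],[0,0,0,0,0,0]]]' 1
```

```text
clock: 49.0
tool_pos: [0.4957, 0.346, 0.0876]
orientation: [179.9, 0.0, 165.2]
force: [-0.3, -0.4, 0.4]
opening: 0.0877
clock: 50.25
tool_pos: [0.4952, 0.3456, 0.0865]
orientation: [-180.0, -0.0, 165.2]
force: [0.4, -0.2, -0.3]
opening: 0.0297
```

```bash
python3 -m pendant '[[[0,0,10,0,0,0],[0,0,30,0,0,0],[0,0,55,0,0,0],[0,0,75,0,0,0],[5,-12,80,0,0,0],[15,-37,80,0,0,0],[30,-75,80,0,0,0],[45,-115,80,0,0,0],[60,-155,80,0,0,0],[75,-195,80,0,0,0]]]' && python3 -m pendant '[[[15,-40,0,0,0,0],[30,-75,0,0,0,0],[40,-100,0,0,0,0],[46,-113,-3,0,0,0],[48,-118,-22,0,0,0],[48,-118,-46,0,0,0],[48,-118,-64,0,0,0],[48,-118,-74,0,0,0],[48,-118,-76,0,0,0],[48,-118,-77,0,0,0]]]' && python3 -m pendant '[[[0,0,0,0,0,0],[0,0,0,0,0,0]]]'
```

```text
clock: 51.5
tool_pos: [0.5701, 0.1484, 0.1661]
orientation: [-180.0, -0.0, 165.2]
force: [1.5, 1.2, -1.3]
opening: 0.0295
clock: 52.75
tool_pos: [0.6186, 0.0328, 0.09]
orientation: [180.0, 0.0, 165.2]
force: [-0.4, 0.4, -1.6]
opening: 0.0295
clock: 53.0
tool_pos: [0.6185, 0.0327, 0.0901]
orientation: [180.0, 0.0, 165.2]
force: [-0.3, 0.2, -1.9]
opening: 0.0292
```

Not quite down yet: I'll lower 1 mm more, release, rise, and retreat to the left over the mat, then check.

```bash
python3 -m pendant '[[[0,0,-1,0,0,0],[0,0,-1,0,0,0],[0,0,-1,0,0,0]]]' && python3 -m pendant '[[[0,0,0,0,0,0],[0,0,0,0,0,0],[0,0,0,0,0,0],[0,0,0,0,0,0],[0,0,10,0,0,0],[0,0,30,0,0,0],[0,0,60,0,0,0],[0,0,95,0,0,0],[0,0,95,0,0,0]]]' -1 && python3 -m pendant '[[[-10,30,0,0,0,0],[-30,75,0,0,0,0],[-50,120,0,0,0,0],[-70,165,0,0,0,0],[-90,210,0,0,0,0],[-110,255,0,0,0,0],[-130,300,0,0,0,0],[-150,345,0,0,0,0],[-150,360,0,0,0,0],[-150,360,0,0,0,0]]]' && python3 - <<'E'
from m import *
t=snap('top','end_top.png');s=snap('side','end_side.png')
for n,im,roi in(('top',t,(205,140,330,240)),('side',s,(180,140,320,240))):
    m,c=blobs(im,(105,120,60),(125,255,255),10,roi)
    for x in c:
        mm=np.zeros_like(m);cv2.drawContours(mm,[x],-1,255,-1)
        P=cloud(im)[(mm>0)&(im['depth']>0)];zt=np.percentile(P[:,2],90)
        T=P[P[:,2]>zt-.006];print(n,'ztop',zt,T[:,:2].mean(0))
C=cloud(t);v,u=np.mgrid[:384,:512]
q=(u>330)&(u<405)&(v>160)&(v<225)&(C[...,2]>.085)&(C[...,2]<.1)
x=(C[q][:,:2]*1000).astype(np.float32);print('dish',len(x),len(x) and cv2.minEnclosingCircle(x))
cv2.imwrite('pics/end.png',np.hstack([t['pixels'],s['pixels']])[:,:,::-1][:, :] if 0 else cv2.resize(np.hstack([t['pixels'],s['pixels']]),(800,300))[:,:,::-1])
E
```

```text
clock: 53.38
tool_pos: [0.6188, 0.0327, 0.0894]
orientation: [180.0, 0.1, 165.2]
force: [-0.4, 0.7, 5.4]
opening: 0.0295
clock: 54.5
tool_pos: [0.6201, 0.033, 0.1877]
orientation: [179.8, 0.3, 165.2]
force: [-0.2, -0.6, -0.9]
opening: 0.0875
clock: 55.75
tool_pos: [0.4679, 0.3932, 0.1831]
orientation: [-180.0, -0.0, 165.3]
force: [-0.3, -0.3, -0.4]
opening: 0.0874
top ztop 0.13413765054605883 [ 0.54088146 -0.01239985]
top ztop 0.12416220808658603 [ 0.58338281 -0.09091739]
top ztop 0.11981349687613682 [0.61741619 0.03235176]
dish 294 ((551.52685546875, -287.03509521484375), 24.777746200561523)
```

View pics/end.png

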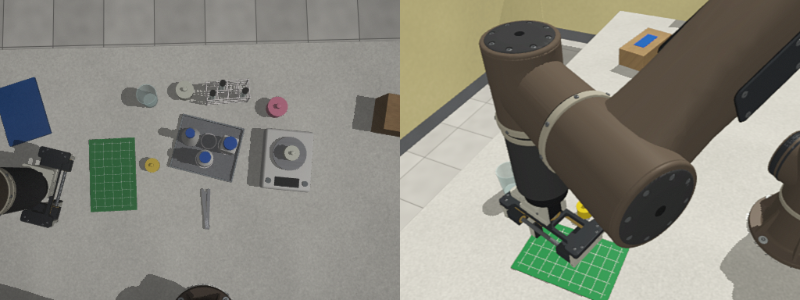

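The top view shows the bottles upright back in the tray (190,135; 204,158; 229,144), within about 1 mm of their starting positions. The dish is on the pan (291,152), the mat is empty, and the bystanders look unmoved. Handing in.

```bash
python3 -c "
from plant import *
print(close_job())"
```

```text
the job is handed in; nothing more can be done
None
```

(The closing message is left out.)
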